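Tray up the parts pulled from the desktop computer

ROBOT

A 6-joint arm with a two-finger parallel gripper is mounted at the origin on the work surface. World frame = base frame: x ahead of the robot, y to its left, z up, the work surface at z = 0. Lengths are in m, angles in rad, forces in N, time in s.
With the tool pointing down it reaches from about 0.4 to 0.825 m from the base axis. Payload 7 kg.
Tool frame: the origin (TCP) lies between the finger pads; the fingertips stand 17 mm ahead of it and the grasp point (between the pads) lies 2 mm behind it; x points along the fingers, z is the direction in which the jaws open and shut, and the axes are right-handed (so a half turn about x gives the same grasp; the last joint's range is limited). The gripper opens to 88 mm and grips with 3 to 60 N. Pads are 19 mm wide; open, the fingers measure 130 mm over their backs; the gripper's body (78 mm by 193 mm) begins 47 mm behind the grasp point.
Start: joints at [-0.991, 0.359, 0.012, 0, -1.224, -0.288], TCP at [0.194, -0.646, 0.218] pointing down, gripper open.
Joint ranges: [-3.07, 3.07], [-1.43, 2.12], [-1.02, 1.25], [-3.03, 1.67], [-3.05, -0], [-3.03, 3.03]. Speed limits (rad/s): [2.39, 2.39, 3.01, 3.14, 3.14, 3.14].

INTERFACE

Orientations are given as [roll, pitch, yaw] about the fixed x, y, z axes, in that order (R = Rz(yaw) Ry(pitch) Rx(roll)).
In Python, from station import * gives the robot as it stands.
- The arm moves only by the tool step_arm, never from a script. Its argument "deltas" is a list of rows, each a list of 5 numbers: the shift along the tool's x, y, z in cm, then the turn about the tool's x in degrees, then the closure, from 0 (fully open) to 1 (shut). In form: [[dx, dy, dz, roll, fingers], ...]. A call has exactly 10 rows; each row is the pose to reach, as a shift and turn from the pose commanded when the call began, along the tool's axes at that moment; what a row does not reach only later rows make up. A row lasts 1/12 s, in which the tool goes at most 41.7 mm and 7.16 degrees, less where a joint would pass 70% of its speed; a pose out of reach is approached as far as the arm can. A call with a gripper value outside its range is refused whole. The fingers move at their own pace and stop on an object; "squeeze" is the grip in N (left out, the last holds). Time passes only in rows, so rows that repeat a pose let the fingers close, or fill a call up. It gives the time, the measured TCP pose, the force and the opening at its end, in the units of the state.
- get_state(): the state, without advancing time (a new reading comes with each control period).
- grab_frame(name): name is "scene" or "top" or "wrist"; returns a dict with "pixels" (420x560x3 uint8, red, green, blue), "range_z" (420x560 float32, m along the optical axis (not along the pixel's ray), 0 where there is no reading), "fx", "fy", "cx", "cy" (pixels), "view" (4x4, takes a point from world to camera coordinates); the wrist camera has in their place "hand_eye" (4x4, takes a point from camera to tool coordinates, whose origin is the TCP and whose axes are the tool frame's). Camera axes: x right, y down, z forward; pixel columns grow to the right and rows downward; lengths in m; the calibration is good to about 2 mm. A picture is of the moment at which its call begins: read the wrist's pose just before it.
- job_done(): hands the job in, once; it reports no verdict.
Trained networks look in the newest picture that a camera, given by its name, has taken for a name from the list of things; names that differ only in an ending like _2 or _b are one class to them, and where a whole thing is asked for, a point or a joint stands for the part that bears it (a point fixed in the world has none). Each returns a list of dicts, best first, with "conf" (0 to 1); they miss things now and then, are a little off and sometimes report something else, mostly with a low value. They report only what shows in the picture. A call takes as long as a camera call. They do not tell look-alikes from the thing itself.
- boxes_of(thing, camera): "extent" ([left, top, right, bottom] in pixels, round what is visible of it).
- masks_of(thing, camera): "mask" (420x560 bool, what is visible of it) and "extent" ([left, top, right, bottom] in pixels, round what is visible of it).
The state is a dict: "t": time; "q": joint angles; "qd": joint speeds; "joint_efforts": joint torques, N m; "eef_pos": TCP position; "ee_rot": TCP orientation; "force": force on the tool from outside, world axes, zero at the start; "moment": the same for the moment, N m; "width": finger opening in m.
Only numpy, scipy, OpenCV 4.12 (cv2) and the standard library are available. Lean on these libraries where they do the work, as an engineer would, in place of code of your own. Each camera call takes 0.05 s, during which the arm holds its last target.

TASK

Pack the parts from the old desktop into the grey parts tray: one full-length memory module flat in each of the two long compartments and one square copper heatsink upright in each of the two short ones, so that the weight is even and the tray can be carried level. Set each part down rather than dropping it, and do not shove or tip the light tray. The short laptop memory module and the round heatsink belong to other machines: leave them, and the bottle and tools, where they are.

Things in the scene. Friction and masses are not known exactly. Their poses are not given: they have to be found in the camera images.
- tray: Loose grey plastic tray, 160 g, flat on the bench. 262 mm long (x), 201 wide (y), end lips 9 mm more; walls and dividers 18 mm high from the bench, 3 thick; floor 3. Origin: centre of underside, z up. Pinwheel of 4: long compartments, inside 155 (x) by 96, centred at x,y = (-50.5, 49.5) and (50.5, -49.5) mm; short ones, 98 by 96, at (79, 49.5) and (-79, -49.5).
- sink_a: Square straight-finned copper heatsink, 45 x 45 mm, 36 mm tall, about 260 g; may be gripped across either pair of opposite sides. Origin: centre of its underside; z up; x along the fins. Starts upright on the 2 mm bench mat, sides within 35 degrees of world x and y. One of two alike.
- sink_b: Square straight-finned copper heatsink, 45 x 45 mm, 36 mm tall, about 260 g; may be gripped across either pair of opposite sides. Origin: centre of its underside; z up; x along the fins. Starts upright on the 2 mm bench mat, sides within 35 degrees of world x and y. One of two alike.
- memory_a: Desktop memory module lying flat: bar with aluminium heat spreaders and gilt contact edge, 133 mm long (its x), 31 mm wide (its y), 8 mm thick, about 45 g; grip it across its width. Origin: centre of its underside; z up. Starts on the 2 mm bench mat, its length within 25 degrees of world y. One of two alike.
- memory_b: Desktop memory module lying flat: bar with aluminium heat spreaders and gilt contact edge, 133 mm long (its x), 31 mm wide (its y), 8 mm thick, about 45 g; grip it across its width. Origin: centre of its underside; z up. Starts on the 2 mm bench mat, its length within 25 degrees of world y. One of two alike.
- laptop_memory: Look-alike, to be left: short laptop memory module of the same make-up but only 68 mm long, 30 mm wide, 6 mm thick, lying flat. Origin: centre of its underside; x along its length. It, the round heatsink and the four wanted parts lie mixed in 3 rows of 2 on the mat: neighbours about 95 mm apart along x, 160 mm along y.
- round_sink: Look-alike, to be left: round copper heatsink with radial fins, 62 mm diameter, 32 mm tall. Origin: centre of its underside. It stands with the other parts on a dark grey bench mat, 2 mm thick, fixed flat on the bench, 280 mm along x and 340 mm along y, to the left or right of the tray.
- wash_bottle: Bystander: white plastic squeeze bottle with a red cap and bent spout, 68 mm diameter, 208 mm tall, standing outside the work area on the right. Origin: centre of its underside.
- screwdriver: Bystander: screwdriver 190 mm long, lying across the bench beyond the work area. Origin on its underside; x along it.
- cutters: Bystander: side cutters with red handles, 145 mm long, 15 mm high, lying outside the work area on the left. Origin on the underside; x along them.
Things that resemble listed ones, but are neither listed nor needed, are in the scene too. Leave any brown look-alike of the memory_a alone. What is shaped like the sink_b but blue is not meant.

How it is judged:
By the outcome, as a careful person would: the job done as asked, in the order asked, and still so for the second after the job is handed in, with the robot touching nothing.
It also fails if it takes over 99 s, if anything falls off the work surface, if the arm or the gripper's body presses on something with over 40 N, if the wrist force passes 120 N, or if a joint passes its speed limit or range.

## Working session

There is one attempt and no reset: what is moved stays moved. The work goes in short steps, Python scripts to look and compute and a tool call to move; the robot and the scene stay as the last step left them, time stands still between calls to the robot, and variables do not carry over. Pictures are saved under pics/ and viewed, and the job is handed in when it is done.

Besides the shell and the picture viewer there is one more tool, called by a JSON object that holds its "op" and its "data", one argument or row to a line. step_arm: Moves the arm, as the interface text tells. Its arguments: {"type":"object","properties":{"deltas":{"type":"array"},"squeeze":{"type":"number"}},"required":["deltas"]}

```bash
mkdir -p pics; python3 - <<'E'
from station import *
import cv2,numpy as np
s=get_state();print({k:np.round(v,3) for k,v in s.items()})
for n in("scene","top"):
    f=grab_frame(n);cv2.imwrite(f"pics/{n}0.png",f["pixels"][:,:,::-1]);print(n,f["fx"],f["cx"],f["cy"],np.round(f["view"],3))
    for th in("tray","sink_a","memory_a","laptop_memory","round_sink"):
        print(n,th,[(round(b["conf"],2),np.round(b["extent"]).tolist()) for b in boxes_of(th,n)])
E
```

```text
{'t': np.float64(0.0), 'q': array([-0.991,  0.359,  0.011, -0.   , -1.224, -0.288]), 'qd': array([ 0.   , -0.001,  0.   , -0.001, -0.   , -0.001]), 'joint_efforts': array([-0.0000e+00, -5.8272e+01,  2.9306e+01,  6.9970e+00,  7.0000e-03,
       -0.0000e+00]), 'eef_pos': array([ 0.194, -0.646,  0.217]), 'ee_rot': array([0.092, 1.569, 1.955]), 'force': array([ 0.863, -0.401, -0.16 ]), 'moment': array([-0.016,  0.026, -0.012]), 'width': np.float64(0.087)}
scene 474.13291475671747 287.6703609052209 210.90505582405405 [[-0.73   0.683 -0.007  0.397]
 [ 0.566  0.599 -0.567 -0.295]
 [-0.383 -0.418 -0.824  1.855]
 [ 0.     0.     0.     1.   ]]
scene tray [(0.89, [292.0, 221.0, 381.0, 280.0])]
scene sink_a [(0.72, [205.0, 165.0, 226.0, 183.0]), (0.61, [290.0, 138.0, 302.0, 156.0]), (0.46, [276.0, 162.0, 294.0, 181.0])]
scene memory_a [(0.69, [220.0, 151.0, 251.0, 174.0]), (0.58, [249.0, 179.0, 278.0, 204.0]), (0.54, [180.0, 190.0, 187.0, 218.0])]
scene laptop_memory []
scene round_sink [(0.65, [237.0, 193.0, 256.0, 211.0])]
top 459.5644959070761 282.4203365199291 213.71808052657687 [[ 0.009 -1.    -0.016  0.   ]
 [-0.984 -0.006 -0.181  0.572]
 [ 0.181  0.018 -0.983  1.238]
 [ 0.     0.     0.     1.   ]]
top tray [(0.6, [156.0, 175.0, 269.0, 285.0])]
top sink_a [(0.8, [380.0, 192.0, 399.0, 209.0]), (0.75, [324.0, 261.0, 348.0, 280.0]), (0.65, [345.0, 294.0, 366.0, 312.0]), (0.51, [307.0, 223.0, 350.0, 236.0])]
top memory_a [(0.7, [306.0, 223.0, 351.0, 236.0]), (0.7, [440.0, 258.0, 478.0, 298.0]), (0.68, [359.0, 134.0, 399.0, 165.0]), (0.57, [369.0, 228.0, 412.0, 237.0])]
top laptop_memory [(0.47, [375.0, 258.0, 400.0, 274.0])]
top round_sink [(0.59, [321.0, 189.0, 342.0, 211.0])]
```

View pics/scene0.png

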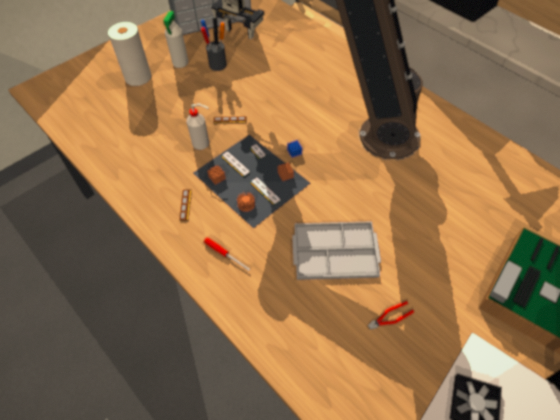

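View pics/top0.png

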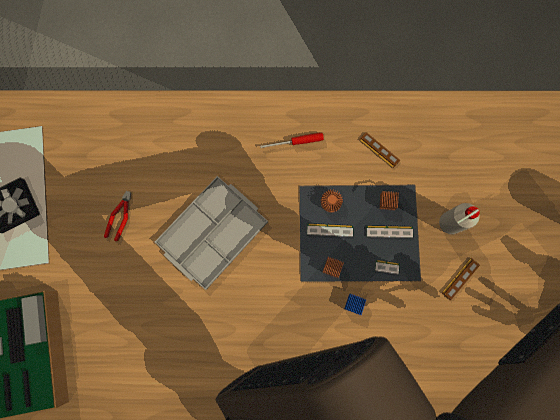

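The top view shows the mat with a round sink at (332,200), square sinks at (390,200) and (333,267), and memory modules at (330,230) and (390,232). The laptop module is at (387,267). The tray, turned by some angle, is at (212,232). The blue and brown look-alikes lie off the mat. Next I'll measure poses.

```bash
cat > h.py <<'E'
from station import *
import cv2,numpy as np
from scipy.spatial.transform import Rotation as R
def cloud(f,T):  # T cam->world
    z=f["range_z"];v,u=np.mgrid[:z.shape[0],:z.shape[1]]
    P=np.stack([(u-f["cx"])/f["fx"]*z,(v-f["cy"])/f["fy"]*z,z],-1)
    W=P@T[:3,:3].T+T[:3,3]; W[z<=0]=np.nan
    return W
def top():
    f=grab_frame("top");return f,cloud(f,np.linalg.inv(f["view"]))
def wrist():
    s=get_state();f=grab_frame("wrist")
    T=np.eye(4);T[:3,:3]=R.from_euler('xyz',s["ee_rot"]).as_matrix();T[:3,3]=s["eef_pos"]
    return f,cloud(f,T@f["hand_eye"]),T
def rect(P):
    c,(w,h),a=cv2.minAreaRect((P[:,:2]*1000).astype(np.float32))
    if w<h: w,h,a=h,w,a+90
    a=(a+90)%180-90
    return np.round(c,1),round(w,1),round(h,1),round(a,1)
def show(n,f,s=1):
    cv2.imwrite(f"pics/{n}.png",f["pixels"][:,:,::-1])
def comps(W,roi,zlo,zhi,minpx=15):
    m=(W[...,2]>zlo)&(W[...,2]<zhi)&(W[...,0]>roi[0])&(W[...,0]<roi[1])&(W[...,1]>roi[2])&(W[...,1]<roi[3])
    n,l,st,ce=cv2.connectedComponentsWithStats(m.astype(np.uint8))
    for i in range(1,n):
        if st[i,4]>=minpx:
            P=W[l==i]; print("px",np.round(ce[i]),st[i,4],"z50/95",np.round(np.percentile(P[:,2],[50,95])*1000,1),"rect",rect(P))
E
python3 - <<'E'
from h import *
f,W=top()
for u,v in[(310,250),(360,250),(280,300),(240,300),(180,235),(330,231),(390,200)]:print((u,v),np.round(W[v,u]*1000,1))
print("tray");comps(W,(.3,.8,-.1,.4),.011,.03)
print("parts");comps(W,(.3,.8,-.5,-.03),.006,.06)
E
```

```text
(310, 250) [475.8 -74.7   1.2]
(360, 250) [ 476.7 -217.7    3.6]
(280, 300) [333.8  10.1   3. ]
(240, 300) [332.8 123.6  -2.2]
(180, 235) [516.6 302.3   2.5]
(330, 231) [ 530.5 -132.1    7.5]
(390, 200) [ 618.  -302.5   29.5]
tray
px [290. 142.] 140 z50/95 [17.2 26. ] rect (array([792.6,  -7.8]), 164.2, 12.9, -85.1)
px [210. 232.] 915 z50/95 [17.7 22.6] rect (array([527.1, 210.1]), 280.8, 203.0, -41.6)
px [313. 230.] 39 z50/95 [12.3 15.8] rect (array([535. , -81.4]), 29.2, 21.7, -80.1)
parts
px [303. 141.] 67 z50/95 [20.  26.3] rect (array([795.8, -59.8]), 59.8, 9.5, -87.3)
px [384. 152.] 245 z50/95 [ 8.5 13. ] rect (array([ 769.7, -290.4]), 107.0, 35.0, 48.2)
px [331. 200.] 360 z50/95 [30.3 37.7] rect (array([ 622. , -135.5]), 65.9, 65.2, 37.1)
px [389. 200.] 314 z50/95 [33.1 41.1] rect (array([ 622.5, -299.5]), 59.0, 47.4, -5.2)
px [446. 225.] 163 z50/95 [33.9 57. ] rect (array([ 548.2, -462.5]), 66.5, 29.3, 32.0)
px [330. 230.] 463 z50/95 [10.3 14.7] rect (array([ 534.7, -129.2]), 132.7, 41.2, 89.2)
px [389. 231.] 483 z50/95 [ 9.7 14.5] rect (array([ 534.1, -302.6]), 140.0, 46.9, 83.1)
px [333. 267.] 282 z50/95 [27.6 41.2] rect (array([ 429.5, -144.9]), 63.0, 54.1, 69.9)
px [387. 267.] 207 z50/95 [ 8.9 13. ] rect (array([ 428.8, -292.7]), 71.6, 36.6, 82.1)
px [454. 287.] 200 z50/95 [ 9.3 13.4] rect (array([ 377.7, -479.3]), 85.5, 30.5, -40.5)
px [355. 304.] 298 z50/95 [31.3 39.1] rect (array([ 324.9, -199.7]), 51.0, 44.7, 70.9)
```

```bash
cat >> h.py <<'E'
def mv(p,jaw=None):
    """p world TCP m; jaw: world angle (deg, mod 180) of tool z. prints delta row"""
    s=get_state();Rm=R.from_euler('xyz',s["ee_rot"]).as_matrix()
    d=Rm.T@(np.array(p)-s["eef_pos"])*100
    zz=Rm[:,2];a=np.degrees(np.arctan2(zz[1],zz[0]));r=0
    if jaw is not None:
        r=(a-jaw+90)%180-90   # rotation about tool x(down) => world yaw decreases
    print("pos",np.round(np.array(s["eef_pos"])*1000,1),"jaw",round(a,1),"down",np.round(Rm[:,0],3),"q",np.round(s["q"],2),"-> delta cm",np.round(d,2),"roll",round(r,1))
E
python3 - <<'E'
from h import *
f,W,T=wrist();print(f["fx"],np.round(f["hand_eye"],3));show("w0",f)
mv((.50,-.21,.36),0)
E
```

```text
321.3203481308518 [[ 0.    -0.259  0.966 -0.166]
 [ 0.001 -0.966 -0.259  0.07 ]
 [ 1.     0.001 -0.    -0.001]
 [ 0.     0.     0.     1.   ]]
pos [ 194.2 -646.5  218.2] jaw 106.7 down [ 0. -0. -1.] q [-0.99  0.36  0.01 -0.   -1.22 -0.29] -> delta cm [-14.18 -41.85  33.  ] roll -73.3
```

View pics/w0.png

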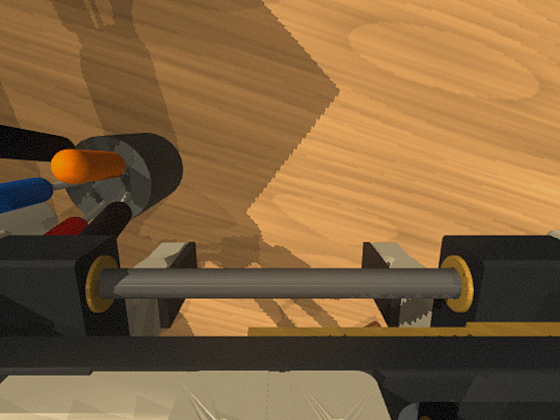

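{"op": "step_arm", "data": {
  "deltas": [
    [-5,0,0,0,0],
    [-10,0,0,0,0],
    [-14,0,0,0,0.3],
    [-14,-4,3.5,-7,0.4],
    [-14,-7,6.5,-14,0.4],
    [-14,-10,9.5,-21,0.4],
    [-14,-13,12,-28,0.4],
    [-14,-16,15,-35,0.4],
    [-14,-19,17.5,-42,0.4],
    [-14,-22,20,-49,0.4]
  ]
}}

```text
t: 1.53
eef_pos: [0.3436, -0.396, 0.3586]
ee_rot: [3.104, 1.57, -0.456]
force: [1.8, -0.4, 0.2]
width: 0.0532
```

```bash
python3 - <<'E'
from h import *
mv((.52,-.10,.36),180);print(get_state()["width"])
E
```

```text
pos [ 343.6 -396.   358.6] jaw 156.0 down [ 0.001 -0.    -1.   ] q [-0.48  0.05 -0.07 -0.   -1.45  0.06] -> delta cm [ -0.14 -34.21  -4.11] roll -24.0
0.05319964742875986
```

{"op": "step_arm", "data": {
  "deltas": [
    [0,-4,-0.5,-6,0.4],
    [0,-8,-1,-12,0.4],
    [0,-12,-1.5,-18,0.4],
    [0,-16,-2,-24,0.4],
    [0,-20,-2.5,-24,0.4],
    [0,-24,-3,-24,0.4],
    [0,-28,-3.5,-24,0.4],
    [0,-31.5,-4,-24,0.4],
    [0,-34,-4,-24,0.4],
    [0,-34,-4,-24,0.4]
  ]
}}

```text
t: 2.37
eef_pos: [0.5211, -0.1008, 0.3575]
ee_rot: [-0.856, 1.57, 2.284]
force: [-0.3, -0.6, 0.7]
width: 0.0525
```

```bash
python3 - <<'E'
from h import *
f,W,T=wrist();show("w1",f);np.savez("w1.npz",W=W,px=f["pixels"])
mv((.52,-.10,.36),180)
comps(W,(.36,.72,-.40,-.03),.007,.06,60)
f,W=top()
E
```

```text
pos [ 520.3 -102.3  357.7] jaw 179.9 down [-0.001  0.    -1.   ] q [ 0.18  0.06 -0.06 -0.   -1.45 -0.18] -> delta cm [-0.23 -0.23  0.03] roll -0.1
px [274.  38.] 1308 z50/95 [ 9.3 10.9] rect (array([ 530.2, -287.4]), 102.9, 27.5, 89.2)
px [208.  27.] 1461 z50/95 [33.7 38.3] rect (array([ 619.7, -300. ]), 45.7, 45.6, 85.0)
px [343.  36.] 512 z50/95 [7.8 9.2] rect (array([ 427.8, -291.7]), 65.4, 24.5, 80.7)
px [272. 148.] 1323 z50/95 [ 9.3 10.8] rect (array([ 535.1, -130.5]), 131.6, 30.7, 87.6)
px [215. 147.] 1120 z50/95 [32.1 34.4] rect (array([ 618.9, -135.2]), 61.2, 60.1, -0.0)
px [340. 145.] 787 z50/95 [32.9 38.3] rect (array([ 427.5, -137.4]), 45.7, 45.1, -19.9)
```

View pics/w1.png

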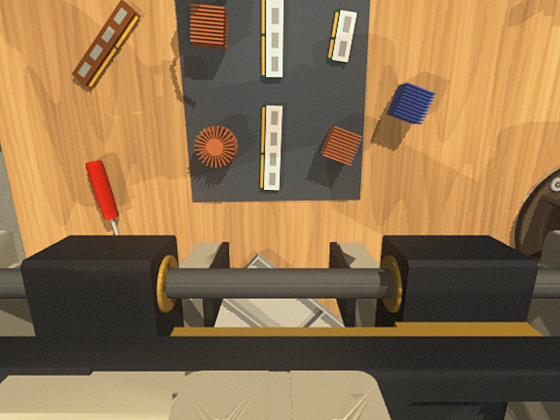

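```bash
python3 - <<'E'
from h import *
mv((.5351,-.1305,.021),177.6)
E
```

```text
pos [ 519.7 -103.5  358. ] jaw 179.8 down [-0. -0. -1.] q [ 0.17  0.06 -0.06  0.   -1.45 -0.18] -> delta cm [33.7   2.69 -1.56] roll 2.2
```

{"op": "step_arm", "data": {
  "deltas": [
    [4,1,-0.5,1,0.4],
    [8,2,-1,2.2,0.4],
    [12,2.7,-1.6,2.2,0.4],
    [16,2.7,-1.6,2.2,0.4],
    [20,2.7,-1.6,2.2,0.4],
    [24,2.7,-1.6,2.2,0.4],
    [26.5,2.7,-1.6,2.2,0.4],
    [28,2.7,-1.6,2.2,0.4],
    [28,2.7,-1.6,2.2,0.4],
    [28,2.7,-1.6,2.2,0.4]
  ]
}}

```text
t: 3.3
eef_pos: [0.5348, -0.1325, 0.0782]
ee_rot: [0.393, 1.569, -2.792]
force: [0.1, -0.6, 1.0]
width: 0.0526
```

```bash
python3 - <<'E'
from h import *
f,W,T=wrist();show("w2",f)
mv((.5351,-.1305,.021),177.6)
comps(W,(.36,.72,-.40,-.03),.007,.06,100)
E
```

```text
pos [ 535.9 -132.3   79.3] jaw 177.5 down [ 0.001 -0.    -1.   ] q [ 0.11  0.29 -0.44  0.   -0.84 -0.16] -> delta cm [ 5.83 -0.18  0.09] roll -0.1
px [135.   5.] 807 z50/95 [17.  26.1] rect (array([ 620.7, -277.9]), 45.6, 6.9, 3.2)
px [280.  35.] 2620 z50/95 [ 9.3 10.5] rect (array([ 528.9, -258.1]), 43.1, 24.7, 88.5)
px [429.  13.] 664 z50/95 [7.6 8.6] rect (array([ 430.8, -267.1]), 24.2, 17.3, -3.9)
px [283. 199.] 4431 z50/95 [ 9.3 10.3] rect (array([ 532.4, -144. ]), 106.3, 27.1, 87.6)
px [427. 208.] 4008 z50/95 [30.  37.8] rect (array([ 427.1, -137.5]), 46.3, 45.1, -19.8)
px [163. 215.] 4365 z50/95 [31.3 33.9] rect (array([ 615.7, -140.5]), 61.9, 51.0, -33.4)
```

View pics/w2.png

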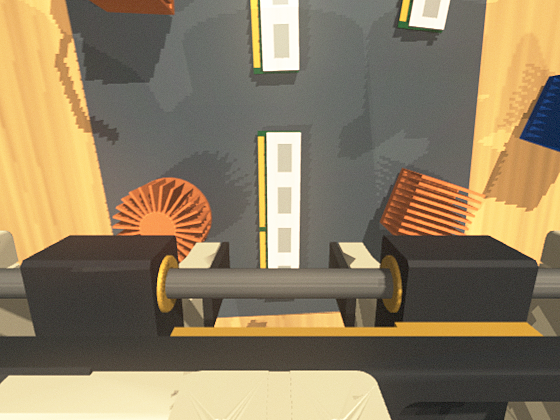

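{"op": "step_arm", "data": {
  "deltas": [
    [2,-0.2,0.1,0,0.4],
    [4,-0.2,0.1,0,0.4],
    [5,-0.2,0.1,0,0.4],
    [5.8,-0.2,0.1,0,0.4],
    [5.8,-0.2,0.1,0,0.5],
    [5.8,-0.2,0.1,0,0.75],
    [5.8,-0.2,0.1,0,0.75],
    [5.8,-0.2,0.1,0,0.75],
    [5.8,-0.2,0.1,0,0.75],
    [5.8,-0.2,0.1,0,0.75]
  ],
  "squeeze": 15
}}

```text
t: 4.18
eef_pos: [0.5348, -0.1294, 0.0207]
ee_rot: [-3.035, 1.57, 0.063]
force: [0.5, -0.4, 1.4]
width: 0.0231
```

```bash
python3 - <<'E'
from h import *
f,W,T=wrist();show("w3",f);print(get_state()["width"])
comps(W,(.36,.72,-.40,-.03),.007,.06,100)
f,W=top();show("t3",f)
f=grab_frame("scene");show("s3",f)
E
```

```text
0.022299224012921854
px [281.  23.] 2312 z50/95 [ 9.3 10.5] rect (array([ 529.5, -247.1]), 25.5, 21.5, -2.5)
px [287. 202.] 6601 z50/95 [ 9.4 46.5] rect (array([ 525.5, -155.4]), 81.6, 35.4, 87.5)
px [483. 226.] 6486 z50/95 [31.3 37.8] rect (array([ 426. , -140.6]), 47.0, 38.6, -19.9)
px [110. 225.] 4772 z50/95 [30.5 33.8] rect (array([ 620.9, -150.5]), 62.5, 31.7, 8.5)
px [242. 254.] 709 z50/95 [45.7 58.4] rect (array([ 550.1, -137.4]), 20.4, 10.3, -50.3)
px [284. 312.] 1097 z50/95 [ 9.3 10.2] rect (array([533.9, -98.5]), 48.4, 25.3, 88.9)
```

View pics/w3.png

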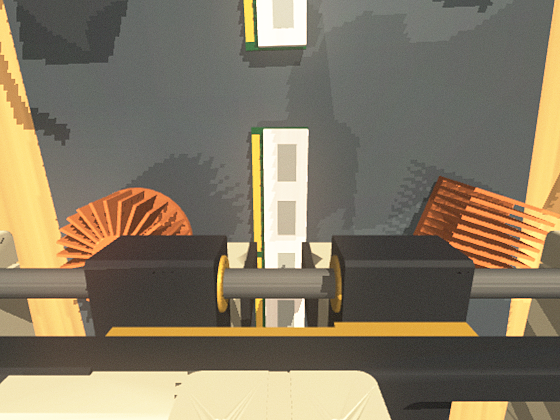

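```bash
python3 - <<'E'
import cv2
a=cv2.imread("pics/t3.png")[150:310,270:430];b=cv2.imread("pics/s3.png")[110:250,180:320]
cv2.imwrite("pics/z3.png",cv2.hconcat([cv2.resize(a,(400,400)),cv2.resize(b,(400,400))]))
E
```

```text
(no output)
```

View pics/z3.png

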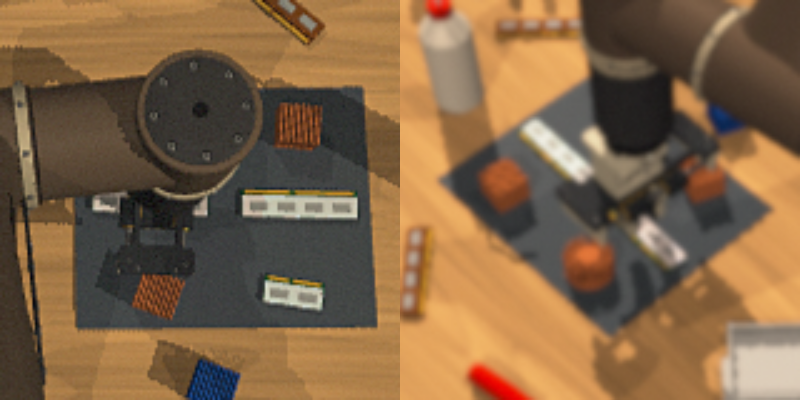

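{"op": "step_arm", "data": {
  "deltas": [
    [0,0,0,0,0.9],
    [0,0,0,0,0.9],
    [0,0,0,0,0.9],
    [0,0,0,0,0.9],
    [-0.5,0,0,0,0.9],
    [-1,0,0,0,0.9],
    [-2,0,0,0,0.9],
    [-3,0,0,0,0.9],
    [-4,0,0,0,0.9],
    [-4,0,0,0,0.9]
  ],
  "squeeze": 15
}}

```text
t: 5.17
eef_pos: [0.5362, -0.1294, 0.0631]
ee_rot: [-3.103, 1.566, -0.004]
force: [0.1, 1.0, -0.1]
width: 0.0085
```

```bash
python3 - <<'E'
from h import *
f,W,T=wrist();show("w4",f);print(get_state()["width"])
comps(W,(.36,.72,-.40,-.03),.007,.06,100)
mv((.535,-.13,.0175),177.5)
E
```

```text
0.008617719832305953
px [283.  30.] 2459 z50/95 [ 9.3 10.5] rect (array([ 529.5, -253.7]), 35.7, 25.3, 88.7)
px [442.   7.] 361 z50/95 [7.6 8.6] rect (array([ 431.5, -263.8]), 23.6, 9.4, -9.1)
px [285. 191.] 4475 z50/95 [ 9.2 10.3] rect (array([ 531.5, -145.8]), 102.2, 25.4, 87.3)
px [442. 214.] 5343 z50/95 [31.9 37.8] rect (array([ 426.9, -137.4]), 47.0, 45.1, -19.9)
px [152. 213.] 4547 z50/95 [31.5 34. ] rect (array([ 619.5, -144. ]), 62.4, 44.9, 6.6)
pos [ 535.6 -129.3   62. ] jaw 177.5 down [ 0.003  0.    -1.   ] q [ 0.12  0.31 -0.46  0.   -0.8  -0.16] -> delta cm [4.45 0.07 0.08] roll 0.0
```

View pics/w4.png

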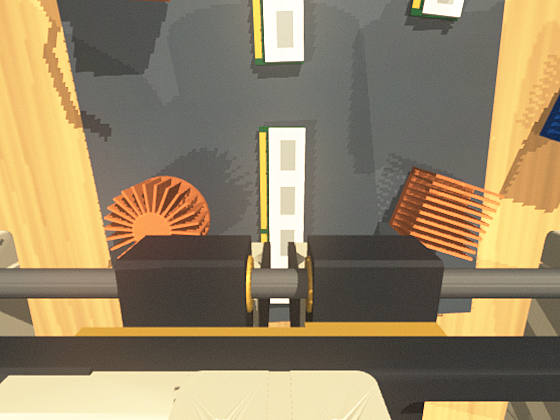

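```bash
python3 - <<'E'
from h import *
f,W,T=wrist()
L=(W-T[:3,3])@T[:3,:3]*1000
for v in (245,250,255,260,265,300,310,318):
    print(v,[(u,np.round(L[v,u]).tolist()) for u in (255,262,268,280,292,298,305)])
m=(L[...,0]<40)&(L[...,0]>-60)&(abs(L[...,1])<25)&(abs(L[...,2])<45)
print(m.sum(),np.percentile(L[m][:,0],[50,90,99,100]))
mv((.535,-.13,.0175),177.5)
E
```

```text
245 [(255, [-16.0, 12.0, -12.0]), (262, [-17.0, 12.0, -8.0]), (268, [-12.0, 10.0, -6.0]), (280, [52.0, -15.0, 1.0]), (292, [-12.0, 10.0, 7.0]), (298, [-16.0, 12.0, 9.0]), (305, [-15.0, 11.0, 13.0])]
250 [(255, [-22.0, 11.0, -11.0]), (262, [-18.0, 10.0, -8.0]), (268, [-19.0, 10.0, -5.0]), (280, [53.0, -19.0, 1.0]), (292, [-18.0, 10.0, 6.0]), (298, [-23.0, 12.0, 9.0]), (305, [-22.0, 12.0, 12.0])]
255 [(255, [-28.0, 12.0, -11.0]), (262, [-25.0, 10.0, -8.0]), (268, [-25.0, 10.0, -5.0]), (280, [53.0, -23.0, 1.0]), (292, [-25.0, 10.0, 6.0]), (298, [-26.0, 11.0, 9.0]), (305, [-29.0, 12.0, 12.0])]
260 [(255, [-29.0, 9.0, -11.0]), (262, [-31.0, 10.0, -8.0]), (268, [-31.0, 10.0, -5.0]), (280, [52.0, -27.0, 1.0]), (292, [-31.0, 10.0, 6.0]), (298, [-27.0, 8.0, 9.0]), (305, [-85.0, 34.0, 7.0])]
265 [(255, [-39.0, 12.0, -10.0]), (262, [-36.0, 10.0, -7.0]), (268, [-36.0, 10.0, -5.0]), (280, [53.0, -31.0, 1.0]), (292, [nan, nan, nan]), (298, [-40.0, 12.0, 8.0]), (305, [-84.0, 32.0, 7.0])]
300 [(255, [-66.0, 11.0, -8.0]), (262, [-55.0, 4.0, -7.0]), (268, [-45.0, -2.0, -5.0]), (280, [52.0, -60.0, 1.0]), (292, [-55.0, 4.0, 5.0]), (298, [-54.0, 3.0, 7.0]), (305, [-87.0, 23.0, 7.0])]
310 [(255, [-67.0, 7.0, -8.0]), (262, [-53.0, -1.0, -7.0]), (268, [-47.0, -5.0, -5.0]), (280, [62.0, -74.0, 1.0]), (292, [-54.0, -1.0, 5.0]), (298, [-54.0, -1.0, 7.0]), (305, [-79.0, 15.0, 8.0])]
318 [(255, [-68.0, 5.0, -8.0]), (262, [-54.0, -4.0, -7.0]), (268, [-48.0, -8.0, -5.0]), (280, [61.0, -81.0, 1.0]), (292, [-54.0, -4.0, 5.0]), (298, [-54.0, -4.0, 8.0]), (305, [-78.0, 12.0, 8.0])]
1599 [-35.0383256  -15.99228519  -8.03047824  -6.54789332]
pos [ 535.  -129.4   61.2] jaw 177.5 down [ 0.002  0.    -1.   ] q [ 0.12  0.31 -0.46 -0.   -0.79 -0.16] -> delta cm [4.37 0.07 0.  ] roll 0.0
```

```bash
python3 - <<'E'
from h import *
f,W,T=wrist()
L=(W-T[:3,3])@T[:3,:3]*1000
for v in (236,239,242,246,255,262,275,300):
    print(v,[(u,np.round(L[v,u]).tolist()) for u in (10,130,180,230,246,260,265,296,310,320,400)])
m=(L[...,0]<45)
rows=[(v,u) for u in range(250,312,3) for v in [np.argmax(m[200:330,u])+200]]
print([(u,v,np.round(L[v,u]).tolist()) for v,u in rows])
E
```

```text
236 [(10, [-74.0, 37.0, -81.0]), (130, [29.0, 0.0, -95.0]), (180, [-80.0, 39.0, -28.0]), (230, [-79.0, 39.0, -14.0]), (246, [-79.0, 39.0, -9.0]), (260, [55.0, -9.0, -14.0]), (265, [55.0, -9.0, -10.0]), (296, [52.0, -8.0, 12.0]), (310, [-80.0, 39.0, 9.0]), (320, [-80.0, 39.0, 12.0]), (400, [-79.0, 39.0, 35.0])]
239 [(10, [-74.0, 36.0, -81.0]), (130, [29.0, -2.0, -96.0]), (180, [-82.0, 39.0, -27.0]), (230, [-81.0, 39.0, -14.0]), (246, [-81.0, 39.0, -9.0]), (260, [54.0, -11.0, -14.0]), (265, [55.0, -12.0, -10.0]), (296, [52.0, -10.0, 12.0]), (310, [-81.0, 39.0, 9.0]), (320, [-81.0, 39.0, 11.0]), (400, [-81.0, 39.0, 34.0])]
242 [(10, [-77.0, 36.0, -79.0]), (130, [56.0, -14.0, -109.0]), (180, [-84.0, 39.0, -27.0]), (230, [-84.0, 39.0, -13.0]), (246, [-83.0, 39.0, -9.0]), (260, [55.0, -14.0, -14.0]), (265, [-8.0, 10.0, -7.0]), (296, [51.0, -12.0, 12.0]), (310, [-85.0, 39.0, 8.0]), (320, [-83.0, 39.0, 11.0]), (400, [-85.0, 40.0, 32.0])]
246 [(10, [-76.0, 35.0, -80.0]), (130, [28.0, -7.0, -96.0]), (180, [-87.0, 39.0, -26.0]), (230, [-88.0, 40.0, -13.0]), (246, [-86.0, 39.0, -9.0]), (260, [-1
[... 1603 characters left out ...]
), [-14.0, 12.0, -9.0]), (265, np.int64(242), [-8.0, 10.0, -7.0]), (268, np.int64(242), [-7.0, 10.0, -6.0]), (271, np.int64(269), [-86.0, 32.0, -2.0]), (274, np.int64(269), [-87.0, 33.0, -1.0]), (277, np.int64(269), [-86.0, 32.0, -1.0]), (280, np.int64(269), [-86.0, 32.0, 0.0]), (283, np.int64(269), [-87.0, 33.0, 1.0]), (286, np.int64(269), [-87.0, 32.0, 2.0]), (289, np.int64(242), [-7.0, 10.0, 5.0]), (292, np.int64(242), [-9.0, 10.0, 7.0]), (295, np.int64(243), [-13.0, 12.0, 8.0]), (298, np.int64(243), [-14.0, 12.0, 10.0]), (301, np.int64(243), [-13.0, 11.0, 11.0]), (304, np.int64(243), [-13.0, 12.0, 13.0]), (307, np.int64(235), [-79.0, 39.0, 8.0]), (310, np.int64(235), [-78.0, 39.0, 9.0])]
```

{"op": "step_arm", "data": {
  "deltas": [
    [0,0.1,0,0,0.4],
    [0,0.1,0,0,0.4],
    [0,0.1,0,0,0.4],
    [2,0.1,0,0,0.4],
    [4,0.1,0,0,0.4],
    [5,0.1,0,0,0.4],
    [5.5,0.1,0,0,0.4],
    [6,0.1,0,0,0.4],
    [6.1,0.1,0,0,0.4],
    [6.1,0.1,0,0,0.4]
  ]
}}

```text
t: 6.15
eef_pos: [0.5346, -0.1304, -0.0007]
ee_rot: [2.587, 1.571, -0.598]
force: [0.5, 0.2, 0.4]
width: 0.0526
```

```bash
python3 - <<'E'
from h import *
f,W,T=wrist();show("w5",f)
mv((.535,-.13,-.003),177.5)
L=(W-T[:3,3])@T[:3,:3]*1000
m=(L[...,0]<-2)
rows=[(v,u) for u in range(200,360,6) for v in [np.argmax(m[200:330,u])+200]]
print([(u,v,np.round(L[v,u]).tolist()) for v,u in rows])
E
```

```text
pos [ 5.349e+02 -1.304e+02 -3.000e-01] jaw 177.5 down [ 0.001 -0.    -1.   ] q [ 0.12  0.4  -0.52  0.   -0.66 -0.16] -> delta cm [ 0.27 -0.04 -0.01] roll 0.0
[(200, np.int64(202), [-3.0, 30.0, -41.0]), (206, np.int64(201), [-2.0, 31.0, -38.0]), (212, np.int64(200), [-2.0, 31.0, -35.0]), (218, np.int64(200), [-2.0, 31.0, -32.0]), (224, np.int64(201), [-3.0, 31.0, -29.0]), (230, np.int64(200), [-2.0, 31.0, -26.0]), (236, np.int64(202), [-3.0, 30.0, -22.0]), (242, np.int64(201), [-2.0, 31.0, -19.0]), (248, np.int64(201), [-3.0, 31.0, -16.0]), (254, np.int64(200), [-8.0, 33.0, -13.0]), (260, np.int64(200), [-6.0, 32.0, -10.0]), (266, np.int64(200), [-10.0, 33.0, -6.0]), (272, np.int64(200), [-10.0, 33.0, -3.0]), (278, np.int64(200), [-10.0, 33.0, -0.0]), (284, np.int64(200), [-10.0, 33.0, 3.0]), (290, np.int64(200), [-10.0, 33.0, 5.0]), (296, np.int64(200), [-10.0, 33.0, 8.0]), (302, np.int64(200), [-10.0, 33.0, 12.0]), (308, np.int64(200), [-10.0, 33.0, 14.0]), (314, np.int64(202), [-2.0, 30.0, 18.0]), (320, np.int64(203), [-2.0, 30.0, 22.0]), (326, np.int64(204), [-2.0, 29.0, 25.0]), (332, np.int64(201), [-2.0, 31.0, 28.0]), (338, np.int64(200), [-3.0, 31.0, 31.0]), (344, np.int64(204), [-3.0, 29.0, 34.0]), (350, np.int64(200), [-2.0, 31.0, 37.0]), (356, np.int64(201), [-2.0, 31.0, 40.0])]
```

View pics/w5.png

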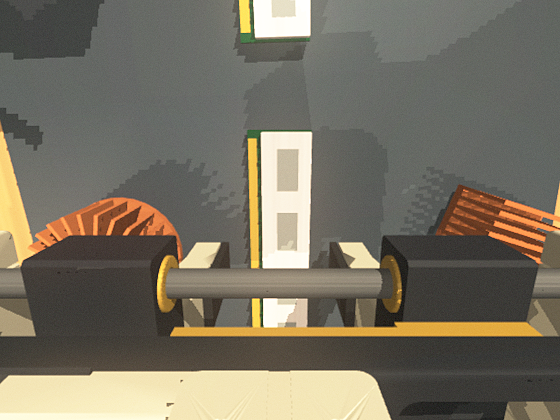

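{"op": "step_arm", "data": {
  "deltas": [
    [0.2,0,0,0,0.4],
    [0.3,0,0,0,0.4],
    [0.3,0,0,0,0.5],
    [0.3,0,0,0,0.6],
    [0.3,0,0,0,0.75],
    [0.3,0,0,0,0.75],
    [0.3,0,0,0,0.75],
    [0.3,0,0,0,0.75],
    [0.3,0,0,0,0.75],
    [0.3,0,0,0,0.75]
  ],
  "squeeze": 15
}}

```text
t: 7.03
eef_pos: [0.5345, -0.1304, -0.0037]
ee_rot: [2.956, 1.571, -0.229]
force: [-0.4, 0.3, 2.3]
width: 0.0306
```

{"op": "step_arm", "data": {
  "deltas": [
    [-1,0,0,0,0.75],
    [-3,0,0,0,0.75],
    [-6,0,0,0,0.75],
    [-10,0,0,0,0.75],
    [-14,-2,0,0,0.75],
    [-17,-5,0,0,0.75],
    [-20,-8,0,0,0.75],
    [-22,-11.5,0,0,0.75],
    [-24,-15,0,0,0.75],
    [-26,-18.5,0,0,0.75]
  ]
}}

```text
t: 7.87
eef_pos: [0.5418, 0.0555, 0.2584]
ee_rot: [-2.556, 1.569, 0.541]
force: [1.0, 0.0, -1.1]
width: 0.0308
```

{"op": "step_arm", "data": {
  "deltas": [
    [-2,-3.5,0.5,0,0.75],
    [-4,-7,1,0,0.75],
    [-5,-11,1.5,0,0.75],
    [-6,-15,1.5,0,0.75],
    [-6,-19,1.5,0,0.75],
    [-6,-22,1.5,0,0.75],
    [-6,-24,1.5,0,0.75],
    [-6,-25.5,1.5,0,0.75],
    [-6,-25.5,1.5,0,0.75],
    [-6,-25.5,1.5,0,0.75]
  ]
}}

```text
t: 8.7
eef_pos: [0.5383, 0.3095, 0.3158]
ee_rot: [0.895, 1.57, -2.29]
force: [-0.0, -0.9, -1.0]
width: 0.0308
```

```bash
python3 - <<'E'
from h import *
f,W,T=wrist();show("w6",f);np.savez("w6.npz",W=W)
mv((.535,.31,.36),177.5);print(get_state()["width"])
comps(W,(.3,.72,-.03,.4),.012,.03,100)
E
```

```text
pos [538.4 308.8 316. ] jaw 177.5 down [-0.    -0.001 -1.   ] q [ 0.84  0.23  0.05  0.   -1.39 -0.88] -> delta cm [-4.4  -0.1   0.34] roll 0.0
0.030609199813030025
px [281.  92.] 3567 z50/95 [17.1 18.6] rect (array([527.2, 209.9]), 280.6, 201.4, -41.4)
```

View pics/w6.png

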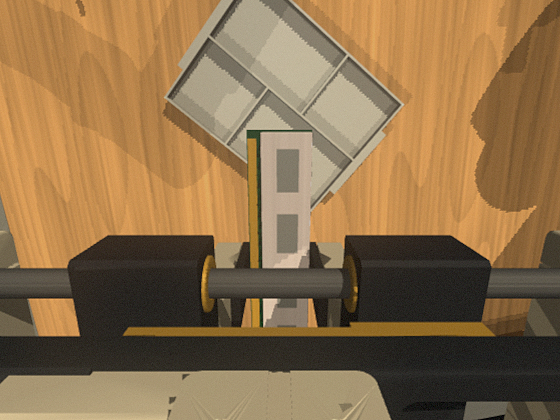

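```bash
python3 - <<'E'
from h import *
mv((.522,.2804,.07),48.6)
E
```

```text
pos [538.4 308.8 316. ] jaw 177.5 down [-0.    -0.001 -1.   ] q [ 0.84  0.23  0.05  0.   -1.39 -0.88] -> delta cm [24.61  2.9   1.5 ] roll -51.1
```

{"op": "step_arm", "data": {
  "deltas": [
    [2.5,1,0.5,-7,0.75],
    [5,2,1,-14,0.75],
    [7.5,2.9,1.5,-21,0.75],
    [10,2.9,1.5,-28,0.75],
    [13,2.9,1.5,-35,0.75],
    [16,2.9,1.5,-42,0.75],
    [19,2.9,1.5,-49,0.75],
    [22,2.9,1.5,-51.1,0.75],
    [24,2.9,1.5,-51.1,0.75],
    [24.6,2.9,1.5,-51.1,0.75]
  ]
}}

```text
t: 9.58
eef_pos: [0.5207, 0.2783, 0.067]
ee_rot: [-0.141, 1.566, -2.436]
force: [0.1, 0.3, -1.0]
width: 0.0305
```

```bash
python3 - <<'E'
from h import *
f,W,T=wrist();show("w7",f)
mv((.522,.2804,-.0022),48.6)
E
```

```text
pos [521.2 278.8  67.7] jaw -131.5 down [-0.003 -0.003 -1.   ] q [ 0.82  0.36 -0.36 -0.   -0.85  0.03] -> delta cm [ 6.99 -0.04 -0.2 ] roll -0.1
```

View pics/w7.png

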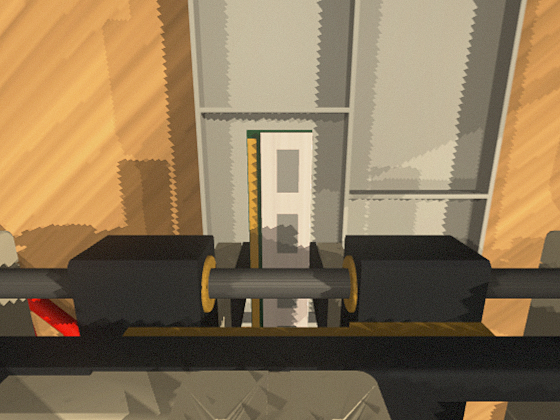

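{"op": "step_arm", "data": {
  "deltas": [
    [2,0,-0.2,0,0.75],
    [4,0,-0.2,0,0.75],
    [5.2,0,-0.2,0,0.75],
    [6,0,-0.2,0,0.75],
    [6.5,0,-0.2,0,0.75],
    [6.8,0,-0.2,0,0.75],
    [6.95,0,-0.2,0,0.75],
    [6.95,0,-0.2,0,0.75],
    [6.95,0,-0.2,0,0.75],
    [6.95,0,-0.2,0,0.75]
  ]
}}

```text
t: 10.47
eef_pos: [0.5238, 0.2831, 0.0012]
ee_rot: [3.058, 1.57, 0.765]
force: [-0.6, 0.4, -0.8]
width: 0.0305
```

```bash
python3 - <<'E'
from h import *
f,W,T=wrist();show("w8",f)
comps(W,(.3,.72,-.03,.4),.0085,.014,100)
mv((.522,.2804,-.0027),48.6)
E
```

```text
px [177.  48.] 358 z50/95 [11.2 13.7] rect (array([629.1, 249.6]), 40.4, 0.8, -41.6)
px [395.  49.] 409 z50/95 [11.2 13.6] rect (array([565.7, 177.5]), 40.4, 1.3, -41.2)
px [186. 167.] 425 z50/95 [11.3 13.7] rect (array([588., 286.]), 63.1, 4.4, -45.0)
px [384. 169.] 470 z50/95 [11.3 13.7] rect (array([524.2, 214.1]), 63.3, 1.4, -41.3)
px [270. 196.] 4129 z50/95 [12.9 13.9] rect (array([547.2, 262.3]), 71.3, 38.0, -41.2)
px [474. 219.] 535 z50/95 [11.4 13.8] rect (array([475.5, 192.7]), 86.7, 1.0, 48.5)
px [272. 314.] 762 z50/95 [13.2 13.9] rect (array([501.1, 302.8]), 31.1, 19.2, 50.2)
pos [523.8 283.1   1.1] jaw -131.4 down [ 0.001  0.001 -1.   ] q [ 0.82  0.45 -0.41  0.   -0.71  0.03] -> delta cm [0.38 0.04 0.32] roll 0.0
```

View pics/w8.png

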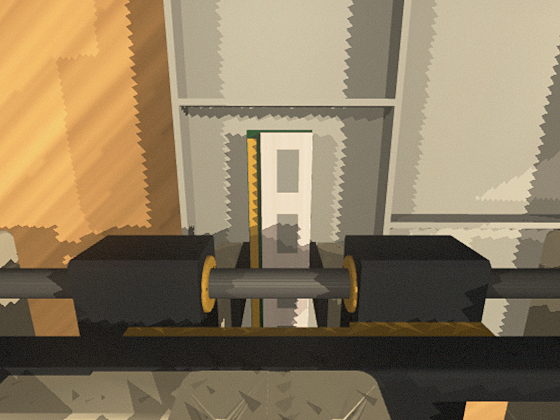

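{"op": "step_arm", "data": {
  "deltas": [
    [0.1,0,0.3,0,0.75],
    [0.2,0,0.3,0,0.75],
    [0.3,0,0.3,0,0.75],
    [0.35,0,0.3,0,0.75],
    [0.35,0,0.3,0,0.75],
    [0.35,0,0.3,0,0.65],
    [0.35,0,0.3,0,0.6],
    [0.35,0,0.3,0,0.57],
    [0.35,0,0.3,0,0.57],
    [0.35,0,0.3,0,0.57]
  ]
}}

```text
t: 11.35
eef_pos: [0.5216, 0.2806, -0.0031]
ee_rot: [2.742, 1.571, 0.449]
force: [0.0, -0.0, -0.5]
width: 0.0377
```

{"op": "step_arm", "data": {
  "deltas": [
    [-1,0,0,0,0.57],
    [-3,0,0,0,0.57],
    [-7,0,0,0,0.5],
    [-11,0,0,7,0.4],
    [-15,0,0,14,0.4],
    [-19,0,0,21,0.4],
    [-23,0,0,28,0.4],
    [-26,0,0,35,0.4],
    [-28,0,0,42,0.4],
    [-28,0,0,49,0.4]
  ]
}}

```text
t: 12.18
eef_pos: [0.5234, 0.2815, 0.2839]
ee_rot: [-2.494, 1.561, 0.636]
force: [-0.1, -0.3, 1.7]
width: 0.0523
```

```bash
python3 - <<'E'
from h import *
f,W=top();show("t9",f)
mv((.531,-.22,.30),178.5);print(get_state()["width"])
f=grab_frame("scene");show("s9",f)
E
python3 -c "
import cv2
a=cv2.imread('pics/t9.png')[150:310,130:450];b=cv2.imread('pics/s9.png')[190:300,270:400]
cv2.imwrite('pics/z9.png',cv2.hconcat([cv2.resize(a,(480,240)),cv2.resize(b,(284,240))]))"
```

```text
pos [522.4 281.1 281.1] jaw 178.8 down [ 0.004  0.004 -1.   ] q [ 0.82  0.19 -0.08  0.   -1.3  -0.85] -> delta cm [-2.09 50.07 -1.96] roll 0.3
0.05277370015298605
```

View pics/z9.png

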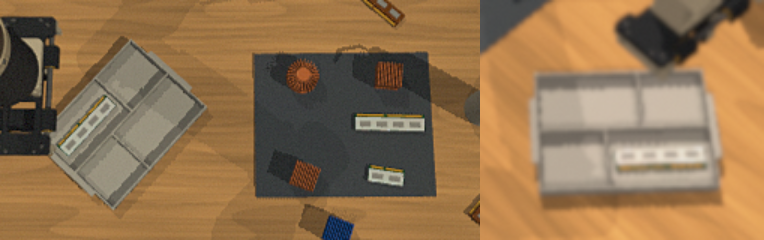

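The first module lies in its long compartment and the tray hasn't moved. On to the second.

{"op": "step_arm", "data": {
  "deltas": [
    [0,3,-0.2,0,0.4],
    [0,7,-0.4,0,0.4],
    [0,11,-0.6,0,0.4],
    [0,15,-0.8,0,0.4],
    [0,19,-1,0,0.4],
    [0,23,-1.2,0,0.4],
    [0,27,-1.4,0,0.4],
    [0,31,-1.6,0,0.4],
    [0,35,-1.8,0,0.4],
    [2,39,-2,0,0.4]
  ]
}}

```text
t: 13.12
eef_pos: [0.5398, -0.1092, 0.2611]
ee_rot: [2.998, 1.566, -0.144]
force: [0.3, 0.2, 0.4]
width: 0.0524
```

{"op": "step_arm", "data": {
  "deltas": [
    [2,4,0,0,0.4],
    [4,8,0,0,0.4],
    [6,11,0,0,0.4],
    [8,13,0,0,0.4],
    [9,14,0,0,0.4],
    [9,14,0,0,0.4],
    [9,14,0,0,0.4],
    [9,14,0,0,0.4],
    [9,14,0,0,0.4],
    [9,14,0,0,0.4]
  ]
}}

```text
t: 13.95
eef_pos: [0.5387, -0.2458, 0.1697]
ee_rot: [3.018, 1.569, -0.128]
force: [1.4, -0.4, 0.3]
width: 0.0524
```

```bash
python3 - <<'E'
from h import *
f,W,T=wrist();show("w10",f)
comps(W,(.36,.72,-.40,-.03),.0055,.06,100)
mv((.532,-.30,.03),178.5);print(get_state()["width"])
E
```

```text
px [287. 132.] 4056 z50/95 [ 9.1 10.5] rect (array([ 531.3, -302.5]), 131.9, 30.9, 89.4)
px [390. 147.] 1630 z50/95 [7.2 8.4] rect (array([ 429.9, -292.4]), 67.3, 30.2, 80.7)
px [195. 141.] 2574 z50/95 [30.2 38. ] rect (array([ 619.3, -300.1]), 45.4, 45.0, -4.8)
px [225. 309.] 246 z50/95 [31.  33.7] rect (array([ 597.6, -122. ]), 29.0, 12.5, 70.8)
pos [ 538.6 -245.9  169.6] jaw 179.7 down [ 0.002 -0.    -1.   ] q [-0.1   0.26 -0.25  0.   -1.06  0.09] -> delta cm [13.96  5.41  0.66] roll 1.2
0.052516014690019576
```

View pics/w10.png

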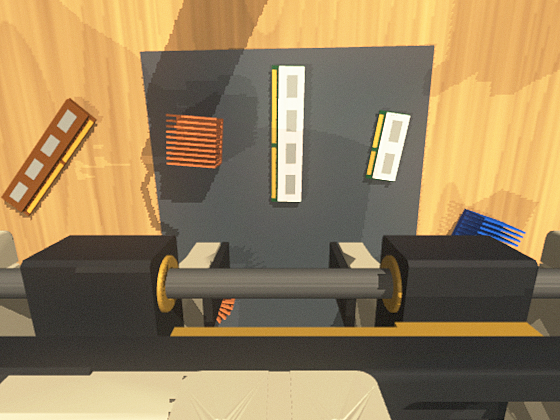

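{"op": "step_arm", "data": {
  "deltas": [
    [0,2,0.3,0.3,0.4],
    [0,4,0.5,0.3,0.4],
    [2,5.6,0.7,0.3,0.4],
    [5,5.6,0.7,0.3,0.4],
    [8,5.6,0.7,0.3,0.4],
    [11,5.6,0.7,0.3,0.4],
    [13,5.6,0.7,0.3,0.4],
    [13,5.6,0.7,0.3,0.4],
    [13,5.6,0.7,0.3,0.4],
    [13,5.6,0.7,0.3,0.4]
  ]
}}

```text
t: 14.83
eef_pos: [0.5319, -0.3028, 0.0402]
ee_rot: [2.736, 1.569, -0.417]
force: [1.1, 0.2, 0.4]
width: 0.0521
```

```bash
python3 - <<'E'
from h import *
mv((.5313,-.3025,-.0037),179.4)
E
```

```text
pos [ 531.9 -302.8   40.2] jaw 179.4 down [ 0.002 -0.001 -1.   ] q [-0.2   0.42 -0.34  0.   -0.8   0.19] -> delta cm [ 4.39 -0.04  0.07] roll -0.0
```

{"op": "step_arm", "data": {
  "deltas": [
    [2,0,0,0,0.4],
    [3.3,0,0,0,0.4],
    [4,0,0,0,0.4],
    [4.35,0,0,0,0.4],
    [4.35,0,0,0,0.55],
    [4.35,0,0,0,0.75],
    [4.35,0,0,0,0.75],
    [4.35,0,0,0,0.75],
    [4.35,0,0,0,0.75],
    [4.35,0,0,0,0.75]
  ],
  "squeeze": 15
}}

```text
t: 15.67
eef_pos: [0.5311, -0.3029, -0.0042]
ee_rot: [2.81, 1.569, -0.343]
force: [0.5, 0.3, 6.1]
width: 0.0308
```

{"op": "step_arm", "data": {
  "deltas": [
    [-1,0,0,0,0.75],
    [-3,0,0,0,0.75],
    [-6,0,0,0,0.75],
    [-10,0,0,0,0.75],
    [-14,-2,0,0,0.75],
    [-17,-5,0,0,0.75],
    [-20,-9,0,-4,0.75],
    [-20,-13,0,-8,0.75],
    [-20,-17,0,-12,0.75],
    [-20,-21,0,-16,0.75]
  ]
}}

```text
t: 16.5
eef_pos: [0.5328, -0.0962, 0.1967]
ee_rot: [3.087, 1.568, 0.216]
force: [0.8, 0.9, -1.4]
width: 0.0308
```

```bash
python3 - <<'E'
from h import *
mv((.5324,.1394,.10),48.6);print(get_state()["width"])
E
```

```text
pos [532.8 -96.2 196.7] jaw -164.5 down [ 0.002  0.001 -1.   ] q [ 0.18  0.15 -0.32 -0.   -1.1   0.09] -> delta cm [  9.68 -22.72  -6.22] roll -33.1
0.030763141465755744
```

{"op": "step_arm", "data": {
  "deltas": [
    [0,-4,-1,-6,0.75],
    [0,-8,-2,-12,0.75],
    [0,-12,-3,-18,0.75],
    [0,-16,-4.2,-24,0.75],
    [1,-19.5,-5.3,-30,0.75],
    [4,-22,-6,-33.1,0.75],
    [7,-22.7,-6.2,-33.1,0.75],
    [10,-22.7,-6.2,-33.1,0.75],
    [12,-22.7,-6.2,-33.1,0.75],
    [12.7,-22.7,-6.2,-33.1,0.75]
  ]
}}

```text
t: 17.33
eef_pos: [0.5306, 0.1369, 0.065]
ee_rot: [-0.371, 1.566, -2.667]
force: [0.1, -0.7, -1.1]
width: 0.0305
```

```bash
python3 - <<'E'
from h import *
f,W,T=wrist();show("w11",f)
comps(W,(.3,.72,-.03,.4),.0145,.02,100)
mv((.5324,.1394,-.003),48.6);print(get_state()["width"])
E
```

```text
px [188. 132.] 6617 z50/95 [17.1 18.2] rect (array([591.7, 154. ]), 208.3, 114.7, 52.6)
pos [531.  136.8  65.3] jaw -131.6 down [-0.004 -0.002 -1.   ] q [ 0.61  0.31 -0.46 -0.   -0.81  0.24] -> delta cm [ 6.83 -0.06 -0.32] roll -0.2
0.030662574360052076
```

View pics/w11.png

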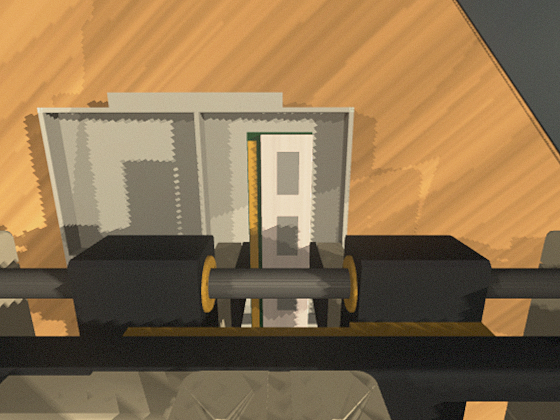

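{"op": "step_arm", "data": {
  "deltas": [
    [1.5,0,-0.2,0,0.75],
    [3,0,-0.3,0,0.75],
    [4.5,0,-0.3,0,0.75],
    [5.5,0,-0.3,0,0.75],
    [6,0,-0.3,0,0.75],
    [6,0,-0.3,0,0.75],
    [6,0,-0.3,0,0.75],
    [6,0,-0.3,0,0.75],
    [6,0,-0.3,0,0.75],
    [6,0,-0.3,0,0.75]
  ]
}}

```text
t: 18.22
eef_pos: [0.5352, 0.1401, 0.0087]
ee_rot: [2.852, 1.57, 0.555]
force: [-0.1, 0.5, -0.0]
width: 0.0307
```

```bash
python3 - <<'E'
from h import *
mv((.5324,.1394,-.003),48.6);print(get_state()["width"])
E
```

```text
pos [535.2 140.1   8.7] jaw -131.6 down [ 0.001  0.001 -1.   ] q [ 0.61  0.39 -0.5   0.   -0.68  0.23] -> delta cm [ 1.16 -0.16  0.24] roll -0.2
0.030707448793145218
```

{"op": "step_arm", "data": {
  "deltas": [
    [0.3,-0.1,0.2,-0.2,0.75],
    [0.6,-0.1,0.2,-0.2,0.75],
    [0.9,-0.1,0.2,-0.2,0.75],
    [1.05,-0.1,0.2,-0.2,0.75],
    [1.15,-0.1,0.2,-0.2,0.75],
    [1.15,-0.1,0.2,-0.2,0.75],
    [1.15,-0.1,0.2,-0.2,0.68],
    [1.15,-0.1,0.2,-0.2,0.6],
    [1.15,-0.1,0.2,-0.2,0.57],
    [1.15,-0.1,0.2,-0.2,0.57]
  ]
}}

```text
t: 19.05
eef_pos: [0.5328, 0.1391, -0.0037]
ee_rot: [2.858, 1.571, 0.565]
force: [-1.0, 0.8, 0.1]
width: 0.0374
```

{"op": "step_arm", "data": {
  "deltas": [
    [0,0,0,0,0.57],
    [-1,0,0,0,0.57],
    [-4,0,0,0,0.57],
    [-8,0,0,0,0.45],
    [-12,0,0,0,0.3],
    [-16,0,0,0,0.3],
    [-20,0,0,0,0.3],
    [-22,0,0,0,0.3],
    [-22,0,0,0,0.3],
    [-22,0,0,0,0.3]
  ]
}}

```text
t: 19.88
eef_pos: [0.5332, 0.1394, 0.2188]
ee_rot: [2.92, 1.567, 0.627]
force: [-0.1, 1.0, -1.5]
width: 0.0611
```

```bash
python3 - <<'E'
from h import *
f,W,T=wrist();show("w12",f)
comps(W,(.3,.72,-.03,.4),.0075,.0145,200)
mv((.4272,-.1375,.10),70.1);mv((.6193,-.3001,.10),85.2);print(get_state()["width"])
E
```

```text
px [171. 178.] 337 z50/95 [10.8 14.2] rect (array([617.1, 229.6]), 136.2, 68.1, 2.7)
px [282. 182.] 2348 z50/95 [10.2 11.6] rect (array([532. , 138.9]), 130.9, 30.6, -40.8)
px [202. 228.] 620 z50/95 [10.2 11.4] rect (array([555.9, 249.4]), 40.7, 30.8, -42.4)
px [278. 319.] 233 z50/95 [11.1 14.1] rect (array([398.4, 258.6]), 96.0, 11.0, 42.5)
pos [532.4 139.  217.1] jaw -131.4 down [ 0.001  0.001 -1.   ] q [ 0.61  0.15 -0.27 -0.   -1.15  0.24] -> delta cm [11.67 10.39 27.71] roll -21.5
pos [532.4 139.  217.1] jaw -131.4 down [ 0.001  0.001 -1.   ] q [ 0.61  0.15 -0.27 -0.   -1.15  0.24] -> delta cm [11.67 35.55 27.21] roll -36.6
0.06132114759594532
```

View pics/w12.png

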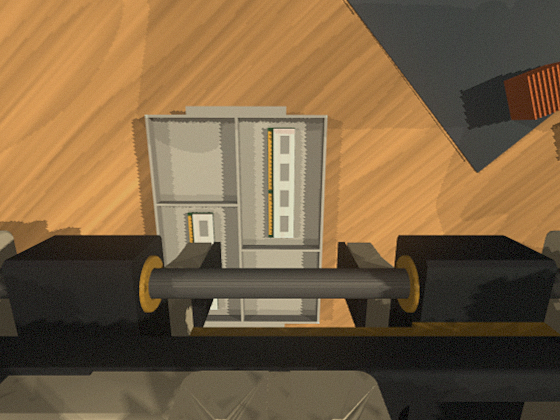

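{"op": "step_arm", "data": {
  "deltas": [
    [0,1.3,3.5,-4,0.3],
    [0,2.6,7,-8,0.3],
    [0,3.9,10.5,-12,0.3],
    [0,5.2,14,-16,0.3],
    [0,6.5,17.5,-20,0.3],
    [1,7.8,21,-21.5,0.3],
    [3,9.1,24.4,-21.5,0.3],
    [6,10.2,27,-21.5,0.3],
    [9,10.4,27.7,-21.5,0.3],
    [11.7,10.4,27.7,-21.5,0.3]
  ]
}}

```text
t: 20.77
eef_pos: [0.4249, -0.1395, 0.0972]
ee_rot: [-1.244, 1.568, 3.118]
force: [0.0, -0.1, -0.4]
width: 0.0614
```

```bash
python3 - <<'E'
from h import *
f,W,T=wrist();show("w13",f)
comps(W,(.36,.52,-.22,-.06),.02,.045,100)
mv((.4272,-.1375,.0115),70.1)
E
```

```text
px [246. 216.] 280 z50/95 [36.3 38.1] rect (array([ 434.3, -117.1]), 44.9, 2.0, -19.9)
px [252. 216.] 257 z50/95 [36.6 38. ] rect (array([ 432.7, -121.7]), 44.8, 2.0, -19.8)
px [259. 216.] 224 z50/95 [36.7 38.1] rect (array([ 430.7, -126.1]), 45.4, 1.9, -19.8)
px [265. 216.] 198 z50/95 [36.9 38.3] rect (array([ 429.2, -130.6]), 45.2, 1.8, -19.7)
px [271. 215.] 173 z50/95 [37.1 38.2] rect (array([ 428. , -135.1]), 44.6, 1.7, -20.4)
px [278. 217.] 124 z50/95 [37.2 38.4] rect (array([ 426.3, -139.6]), 44.9, 0.8, -20.0)
px [284. 217.] 187 z50/95 [37.1 38.4] rect (array([ 424.2, -144. ]), 45.4, 1.7, -20.1)
px [290. 215.] 208 z50/95 [36.8 38. ] rect (array([ 422.8, -148.7]), 44.9, 1.8, -19.9)
px [297. 218.] 228 z50/95 [36.8 38.2] rect (array([ 421.2, -153.1]), 45.1, 1.9, -19.8)
px [303. 216.] 252 z50/95 [36.6 38.2] rect (array([ 419.5, -157.7]), 44.9, 1.9, -19.9)
pos [ 422.2 -138.6   92.5] jaw -110.1 down [-0.01   0.001 -1.   ] q [ 0.13  0.11 -0.64 -0.   -0.83  1.09] -> delta cm [ 8.1  0.5 -0.3] roll -0.2
```

View pics/w13.png

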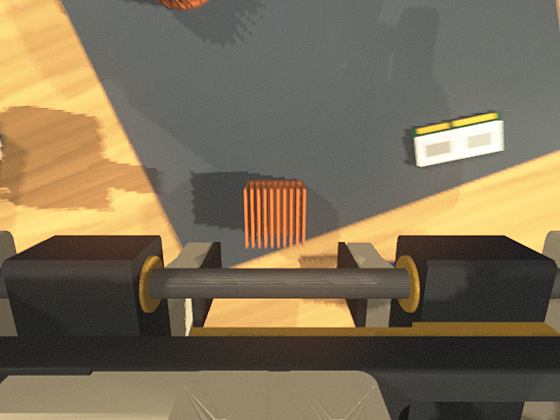

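{"op": "step_arm", "data": {
  "deltas": [
    [0.5,0.5,-0.3,-0.2,0.3],
    [1.5,0.5,-0.3,-0.2,0.3],
    [3,0.5,-0.3,-0.2,0.3],
    [3.5,0.5,-0.3,-0.2,0.3],
    [3.5,0.5,-0.3,-0.2,0.3],
    [3.5,0.5,-0.3,-0.2,0.3],
    [3.5,0.5,-0.3,-0.2,0.3],
    [3.5,0.5,-0.3,-0.2,0.3],
    [3.5,0.5,-0.3,-0.2,0.3],
    [3.5,0.5,-0.3,-0.2,0.3]
  ]
}}

```text
t: 21.65
eef_pos: [0.4337, -0.1364, 0.065]
ee_rot: [2.006, 1.57, 0.092]
force: [0.1, 0.8, -0.6]
width: 0.0614
```

```bash
python3 - <<'E'
from h import *
mv((.4269,-.1374,.0115),70.1)
E
```

```text
pos [ 433.7 -136.4   65. ] jaw -109.7 down [ 0.001  0.    -1.   ] q [ 0.13  0.16 -0.66  0.   -0.74  1.1 ] -> delta cm [ 5.34 -0.61  0.32] roll 0.2
```

{"op": "step_arm", "data": {
  "deltas": [
    [0.3,-0.6,0.3,0.2,0.3],
    [0.6,-0.6,0.3,0.2,0.3],
    [2.5,-0.6,0.3,0.2,0.3],
    [4,-0.6,0.3,0.2,0.3],
    [5,-0.6,0.3,0.2,0.3],
    [5.35,-0.6,0.3,0.2,0.3],
    [5.35,-0.6,0.3,0.2,0.4],
    [5.35,-0.6,0.3,0.2,0.6],
    [5.35,-0.6,0.3,0.2,0.6],
    [5.35,-0.6,0.3,0.2,0.6]
  ],
  "squeeze": 20
}}

```text
t: 22.48
eef_pos: [0.4272, -0.1372, 0.0115]
ee_rot: [2.018, 1.57, 0.1]
force: [0.5, -0.8, -0.9]
width: 0.0445
```

```bash
python3 - <<'E'
from h import *
mv((.4269,-.1374,.0115),70.1);s=get_state();print(s["width"],s["force"])
E
```

```text
pos [ 427.2 -137.2   11.5] jaw -109.9 down [ 0.001  0.    -1.   ] q [ 0.13  0.25 -0.73  0.   -0.59  1.09] -> delta cm [ 0.   -0.02  0.03] roll 0.0
0.04454604999081015 [ 0.47985489 -0.79033002 -0.87742401]
```

{"op": "step_arm", "data": {
  "deltas": [
    [-1,0,0,0,0.6],
    [-3,0,0,0,0.6],
    [-6,0,0,0,0.6],
    [-10,0,0,0,0.6],
    [-12,-1,-3,3,0.6],
    [-12,-2.2,-6.5,6,0.6],
    [-12,-3.4,-10,9,0.6],
    [-12,-4.5,-13.5,12,0.6],
    [-12,-5.7,-17,15,0.6],
    [-12,-6.9,-20.5,18,0.6]
  ]
}}

```text
t: 23.32
eef_pos: [0.4308, 0.0806, 0.1314]
ee_rot: [-3.094, 1.57, 0.955]
force: [0.1, 0.4, -2.5]
width: 0.045
```

```bash
python3 - <<'E'
from h import *
mv((.4352,.225,.075),48.6);s=get_state();print(s["width"],s["force"])
E
```

```text
pos [430.8  80.6 131.4] jaw -128.1 down [ 0.001  0.001 -1.   ] q [ 0.64  0.04 -0.61 -0.   -0.92  0.27] -> delta cm [  5.66  -8.55 -11.63] roll 3.3
0.04500837811094763 [ 0.10260008  0.36375594 -2.48518704]
```

{"op": "step_arm", "data": {
  "deltas": [
    [0,-2,-2.8,3.3,0.6],
    [0,-4,-5.6,3.3,0.6],
    [0,-6,-8.4,3.3,0.6],
    [1,-8,-10.5,3.3,0.6],
    [3,-8.5,-11.6,3.3,0.6],
    [4.5,-8.5,-11.6,3.3,0.6],
    [5.6,-8.5,-11.6,3.3,0.6],
    [5.6,-8.5,-11.6,3.3,0.6],
    [5.6,-8.5,-11.6,3.3,0.6],
    [5.6,-8.5,-11.6,3.3,0.6]
  ]
}}

```text
t: 24.15
eef_pos: [0.436, 0.2229, 0.0757]
ee_rot: [2.98, 1.57, 0.691]
force: [-0.1, 0.0, -2.7]
width: 0.045
```

```bash
python3 - <<'E'
from h import *
f,W,T=wrist();show("w14",f)
mv((.4352,.225,.0125),48.6)
E
```

```text
pos [436.2 223.   76. ] jaw -131.2 down [ 0.001  0.001 -1.   ] q [ 0.88  0.2  -0.58  0.   -0.79 -0.02] -> delta cm [ 6.35 -0.21 -0.07] roll 0.2
```

View pics/w14.png

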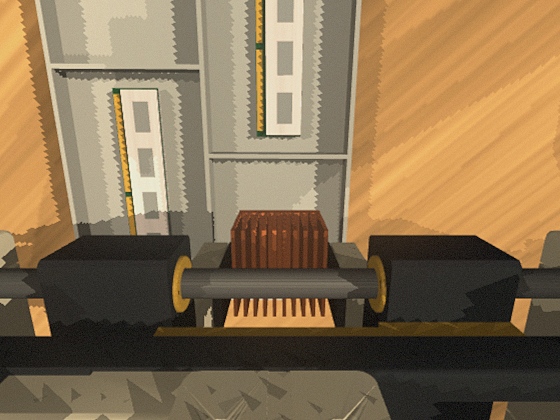

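{"op": "step_arm", "data": {
  "deltas": [
    [1,-0.2,-0.1,0.2,0.6],
    [2.5,-0.2,-0.1,0.2,0.6],
    [4,-0.2,-0.1,0.2,0.6],
    [5,-0.2,-0.1,0.2,0.6],
    [5.4,-0.2,-0.1,0.2,0.6],
    [5.4,-0.2,-0.1,0.2,0.6],
    [5.4,-0.2,-0.1,0.2,0.6],
    [5.4,-0.2,-0.1,0.2,0.6],
    [5.4,-0.2,-0.1,0.2,0.6],
    [5.4,-0.2,-0.1,0.2,0.6]
  ]
}}

```text
t: 25.03
eef_pos: [0.4352, 0.2252, 0.0216]
ee_rot: [3.117, 1.569, 0.824]
force: [0.2, 0.5, -3.2]
width: 0.0447
```

```bash
python3 - <<'E'
from h import *
mv((.4352,.225,.0125),48.6)
E
```

```text
pos [435.2 225.2  21.6] jaw -131.4 down [ 0.001  0.001 -1.   ] q [ 0.88  0.28 -0.63  0.   -0.65 -0.03] -> delta cm [0.91 0.01 0.01] roll 0.0
```

{"op": "step_arm", "data": {
  "deltas": [
    [0.3,0,0,0,0.6],
    [0.6,0,0,0,0.6],
    [0.75,0,0,0,0.6],
    [0.85,0,0,0,0.6],
    [0.9,0,0,0,0.6],
    [0.9,0,0,0,0.6],
    [0.9,0,0,0,0.48],
    [0.9,0,0,0,0.45],
    [0.9,0,0,0,0.43],
    [0.9,0,0,0,0.43]
  ]
}}

```text
t: 25.87
eef_pos: [0.435, 0.225, 0.0119]
ee_rot: [2.918, 1.57, 0.625]
force: [0.2, -0.2, 0.3]
width: 0.0499
```

{"op": "step_arm", "data": {
  "deltas": [
    [0,0,0,0,0.43],
    [-0.7,0,0,0,0.43],
    [-2,0,0,0,0.43],
    [-5,0,0,0,0.43],
    [-9,0,0,6,0.3],
    [-13,0,0,12,0.3],
    [-17,0,0,18,0.3],
    [-20,0,0,24,0.3],
    [-20,0,0,30,0.3],
    [-20,0,0,36,0.3]
  ]
}}

```text
t: 26.7
eef_pos: [0.4356, 0.2256, 0.2151]
ee_rot: [-2.519, 1.565, 0.837]
force: [-1.0, 0.8, -1.6]
width: 0.0615
```

```bash
python3 - <<'E'
from h import *
f,W,T=wrist();show("w15",f)
comps(W,(.3,.72,-.03,.4),.0075,.05,200)
mv((.59,-.20,.2),175.2);s=get_state();print(s["width"])
E
```

```text
px [182. 132.] 6987 z50/95 [16.8 18.4] rect (array([527.5, 210.4]), 280.8, 202.4, -41.4)
px [210.  85.] 3077 z50/95 [10.2 11.6] rect (array([531.6, 139.3]), 132.0, 30.8, -41.5)
px [280. 186.] 1762 z50/95 [33.6 39. ] rect (array([434.6, 224.6]), 45.4, 45.2, -41.4)
px [200. 209.] 2283 z50/95 [10.2 11.5] rect (array([521.5, 279.7]), 132.4, 30.8, -41.1)
pos [435.  225.1 213.7] jaw -168.1 down [ 0.002  0.002 -1.   ] q [ 0.88  0.05 -0.39 -0.   -1.12 -0.67] -> delta cm [ 1.3  44.79 -6.4 ] roll 16.7
0.06154682776766362
```

View pics/w15.png

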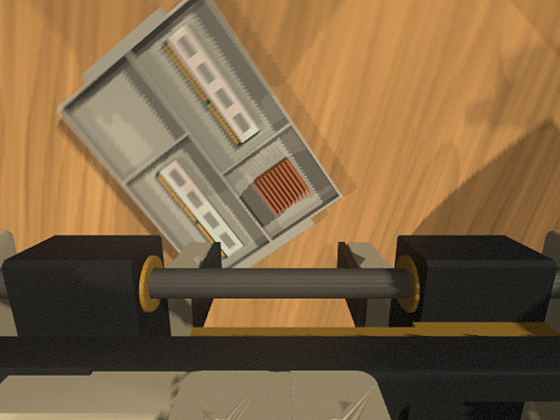

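{"op": "step_arm", "data": {
  "deltas": [
    [0,3.5,-0.5,3,0.3],
    [0,7.5,-1,6,0.3],
    [0,11.5,-1.6,9,0.3],
    [0,15.5,-2.2,12,0.3],
    [0,19.5,-2.8,15,0.3],
    [0,23.5,-3.4,16.7,0.3],
    [0,27.5,-4,16.7,0.3],
    [0,31.5,-4.5,16.7,0.3],
    [0,35.5,-5,16.7,0.3],
    [0,39,-5.5,16.7,0.3]
  ]
}}

```text
t: 27.58
eef_pos: [0.5738, -0.1463, 0.2119]
ee_rot: [0.424, 1.57, -2.786]
force: [1.6, 1.3, 0.0]
width: 0.0615
```

```bash
python3 - <<'E'
from h import *
mv((.6193,-.255,.13),175.2)
E
```

```text
pos [ 573.8 -146.3  211.9] jaw 176.0 down [-0.001 -0.    -1.   ] q [ 0.08  0.23 -0.19  0.   -1.16 -0.15] -> delta cm [ 8.19 10.53 -5.29] roll 0.8
```

{"op": "step_arm", "data": {
  "deltas": [
    [1,3,-1.5,0.8,0.3],
    [3,6,-3,0.8,0.3],
    [5,9,-4.5,0.8,0.3],
    [7,10.5,-5.3,0.8,0.3],
    [8.2,10.5,-5.3,0.8,0.3],
    [8.2,10.5,-5.3,0.8,0.3],
    [8.2,10.5,-5.3,0.8,0.3],
    [8.2,10.5,-5.3,0.8,0.3],
    [8.2,10.5,-5.3,0.8,0.3],
    [8.2,10.5,-5.3,0.8,0.3]
  ]
}}

```text
t: 28.42
eef_pos: [0.6198, -0.2515, 0.1317]
ee_rot: [3.077, 1.568, -0.148]
force: [0.5, -0.3, 0.2]
width: 0.061
```

```bash
python3 - <<'E'
from h import *
f,W,T=wrist();show("w16",f)
comps(W,(.57,.68,-.36,-.24),.015,.045,100)
mv((.6193,-.3001,.06),175.2)
E
```

```text
px [274. 123.] 173 z50/95 [37.2 38.4] rect (array([ 617.6, -321.8]), 44.8, 1.5, -4.7)
px [275. 129.] 169 z50/95 [36.8 38.2] rect (array([ 618. , -317.2]), 44.8, 1.4, -4.8)
px [275. 135.] 169 z50/95 [36.8 38.2] rect (array([ 618.2, -312.5]), 44.5, 1.3, -4.8)
px [276. 141.] 213 z50/95 [36.9 38. ] rect (array([ 618.6, -307.4]), 44.7, 1.9, -4.7)
px [274. 147.] 238 z50/95 [36.9 38.3] rect (array([ 619.1, -302.7]), 44.6, 1.9, -4.7)
px [275. 153.] 273 z50/95 [36.5 38. ] rect (array([ 619.5, -297.9]), 44.8, 1.9, -4.8)
px [275. 168.] 1191 z50/95 [35.8 38. ] rect (array([ 620.6, -286.2]), 45.0, 15.9, -4.9)
pos [ 619.7 -251.6  131.5] jaw 175.2 down [ 0.002 -0.    -1.   ] q [-0.09  0.41 -0.12  0.   -1.04  0.01] -> delta cm [ 7.15  4.84 -0.35] roll -0.0
```

View pics/w16.png

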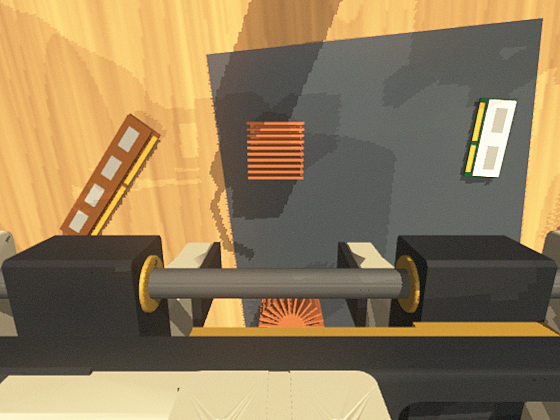

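{"op": "step_arm", "data": {
  "deltas": [
    [0,2.5,-0.2,0,0.3],
    [0,4.8,-0.3,0,0.3],
    [2,4.8,-0.3,0,0.3],
    [5,4.8,-0.3,0,0.3],
    [7,4.8,-0.3,0,0.3],
    [7.2,4.8,-0.3,0,0.3],
    [7.2,4.8,-0.3,0,0.3],
    [7.2,4.8,-0.3,0,0.3],
    [7.2,4.8,-0.3,0,0.3],
    [7.2,4.8,-0.3,0,0.3]
  ]
}}

```text
t: 29.3
eef_pos: [0.6192, -0.3004, 0.0599]
ee_rot: [2.963, 1.568, -0.263]
force: [0.4, -0.5, -1.2]
width: 0.0614
```

```bash
python3 - <<'E'
from h import *
mv((.6193,-.3001,.0115),175.2)
E
```

```text
pos [ 619.2 -300.4   59.9] jaw 175.1 down [ 0.003 -0.001 -1.   ] q [-0.17  0.5  -0.14  0.   -0.92  0.08] -> delta cm [ 4.84 -0.04  0.  ] roll -0.1
```

{"op": "step_arm", "data": {
  "deltas": [
    [2,0,0,0,0.3],
    [3.5,0,0,0,0.3],
    [4.5,0,0,0,0.3],
    [4.85,0,0,0,0.3],
    [4.85,0,0,0,0.4],
    [4.85,0,0,0,0.6],
    [4.85,0,0,0,0.6],
    [4.85,0,0,0,0.6],
    [4.85,0,0,0,0.6],
    [4.85,0,0,0,0.6]
  ],
  "squeeze": 20
}}

```text
t: 30.13
eef_pos: [0.6188, -0.3006, 0.0106]
ee_rot: [2.891, 1.569, -0.335]
force: [0.8, 0.3, 5.3]
width: 0.0448
```

{"op": "step_arm", "data": {
  "deltas": [
    [-1,0,0,0,0.6],
    [-3,0,0,0,0.6],
    [-6,0,0,0,0.6],
    [-10,0,0,0,0.6],
    [-13,-3,0,4,0.6],
    [-15,-6.5,0,8,0.6],
    [-15,-10.5,0,12,0.6],
    [-15,-14.5,0,16,0.6],
    [-15,-18.5,0,20,0.6],
    [-15,-22.5,0,24,0.6]
  ]
}}

```text
t: 30.97
eef_pos: [0.6362, -0.0744, 0.1598]
ee_rot: [-0.078, 1.57, 2.555]
force: [0.8, 0.0, -3.9]
width: 0.0451
```

```bash
python3 - <<'E'
from h import *
mv((.6192,.1948,.10),138.6);s=get_state();print(s["width"],s["force"])
E
```

```text
pos [636.2 -74.4 159.8] jaw 150.9 down [-0.001  0.    -1.   ] q [ 0.19  0.34 -0.15 -0.   -1.08 -0.7 ] -> delta cm [  5.99 -22.69  14.58] roll 12.3
0.0451399219414985 [ 0.84004141  0.02525892 -3.8887792 ]
```

{"op": "step_arm", "data": {
  "deltas": [
    [0,-3.3,2.1,3,0.6],
    [0,-6.6,4.2,6,0.6],
    [0,-9.9,6.3,9,0.6],
    [0,-13.2,8.4,12.3,0.6],
    [0,-16.5,10.5,12.3,0.6],
    [0,-19.8,12.6,12.3,0.6],
    [1.5,-22,14.2,12.3,0.6],
    [4,-22.7,14.6,12.3,0.6],
    [6,-22.7,14.6,12.3,0.6],
    [8,-22.7,14.6,12.3,0.6]
  ]
}}

```text
t: 31.8
eef_pos: [0.6178, 0.1941, 0.0784]
ee_rot: [0.923, 1.569, -2.936]
force: [0.0, 0.1, -4.1]
width: 0.0446
```

```bash
python3 - <<'E'
from h import *
f,W,T=wrist();show("w17",f)
mv((.6192,.1948,.022),138.6);s=get_state();print(s["width"],s["force"])
E
```

```text
pos [615.6 192.5  73.9] jaw 138.8 down [-0.007 -0.003 -1.   ] q [ 0.6   0.43 -0.23 -0.   -0.92 -1.32] -> delta cm [ 5.18 -0.44 -0.14] roll 0.2
0.04490165508876101 [-1.54166769 -1.75117818 -7.22922277]
```

View pics/w17.png

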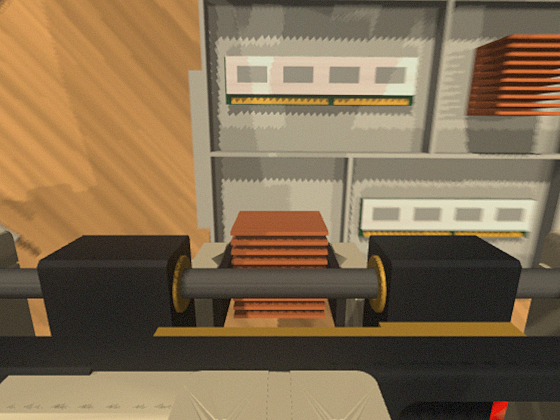

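{"op": "step_arm", "data": {
  "deltas": [
    [0.5,-0.2,-0.1,0.2,0.6],
    [1.5,-0.2,-0.1,0.2,0.6],
    [3,-0.2,-0.1,0.2,0.6],
    [4,-0.2,-0.1,0.2,0.6],
    [4.6,-0.2,-0.1,0.2,0.6],
    [4.6,-0.2,-0.1,0.2,0.6],
    [4.6,-0.2,-0.1,0.2,0.6],
    [4.6,-0.2,-0.1,0.2,0.6],
    [4.6,-0.2,-0.1,0.2,0.6],
    [4.6,-0.2,-0.1,0.2,0.6]
  ]
}}

```text
t: 32.68
eef_pos: [0.6214, 0.1942, 0.0342]
ee_rot: [-1.89, 1.57, 0.529]
force: [-0.1, 1.2, -2.1]
width: 0.0451
```

```bash
python3 - <<'E'
from h import *
mv((.6192,.1948,.0117),138.6);s=get_state();print(s["width"],s["force"])
E
```

```text
pos [621.4 194.2  34.2] jaw 138.6 down [ 0.001  0.001 -1.   ] q [ 0.6   0.48 -0.26  0.   -0.83 -1.32] -> delta cm [2.25 0.11 0.21] roll 0.0
0.04512264572398732 [-0.09377573  1.15399181 -2.13010084]
```

{"op": "step_arm", "data": {
  "deltas": [
    [0.6,0.1,0.2,0,0.6],
    [1.2,0.1,0.2,0,0.6],
    [1.7,0.1,0.2,0,0.6],
    [2,0.1,0.2,0,0.6],
    [2.15,0.1,0.2,0,0.6],
    [2.25,0.1,0.2,0,0.6],
    [2.25,0.1,0.2,0,0.6],
    [2.25,0.1,0.2,0,0.48],
    [2.25,0.1,0.2,0,0.45],
    [2.25,0.1,0.2,0,0.43]
  ]
}}

```text
t: 33.52
eef_pos: [0.6193, 0.1948, 0.0111]
ee_rot: [-2.069, 1.57, 0.351]
force: [-1.1, 0.2, -0.4]
width: 0.0489
```

{"op": "step_arm", "data": {
  "deltas": [
    [0,0,0,0,0.43],
    [0,0,0,0,0.43],
    [-0.7,0,0,0,0.43],
    [-2,0,0,0,0.43],
    [-5,0,0,0,0.43],
    [-9,0,0,0,0.3],
    [-13,0,0,0,0.3],
    [-17,-3,0,0,0.3],
    [-20,-6,0,0,0.3],
    [-20,-10,0,0,0.3]
  ]
}}

```text
t: 34.35
eef_pos: [0.6841, 0.266, 0.2202]
ee_rot: [-1.965, 1.56, 0.454]
force: [1.7, 1.0, 1.7]
width: 0.0608
```

{"op": "step_arm", "data": {
  "deltas": [
    [0,0,0,0,0.3],
    [0,0,0,0,0.3],
    [0,0,0,0,0.3],
    [0,0,0,0,0.3],
    [0,0,0,0,0.3],
    [0,0,0,0,0.3],
    [0,0,0,0,0.3],
    [0,0,0,0,0.3],
    [0,0,0,0,0.3],
    [0,0,0,0,0.3]
  ]
}}

```text
t: 35.18
eef_pos: [0.6816, 0.2657, 0.2103]
ee_rot: [-1.902, 1.571, 0.518]
force: [0.0, -0.5, 0.1]
width: 0.0613
```

```bash
python3 - <<'E'
from h import *
f,W,T=wrist();show("w18",f)
comps(W,(.3,.72,-.03,.4),.0075,.05,200)
mv((.6192,.1948,.0117),138.6);s=get_state();print(s["width"],s["t"])
f,W=top();show("t18",f);comps(W,(.3,.8,-.5,-.03),.006,.06)
E
```

```text
px [365.  69.] 6327 z50/95 [16.9 18.4] rect (array([545.2, 230.6]), 281.1, 146.6, -41.3)
px [309.   4.] 936 z50/95 [ 9.9 11.6] rect (array([539.3, 146.1]), 131.5, 11.8, -41.3)
px [440.   9.] 1143 z50/95 [31.3 39. ] rect (array([444.2, 235.2]), 46.6, 18.3, -43.1)
px [279.  96.] 2050 z50/95 [33.5 39.1] rect (array([619.2, 193.9]), 45.1, 44.5, -41.3)
px [398.  97.] 3141 z50/95 [10.2 11.6] rect (array([522.4, 279.3]), 132.4, 30.9, -41.4)
pos [681.6 265.8 210.3] jaw 138.6 down [ 0.  0. -1.] q [ 0.64  0.46  0.14 -0.   -1.26 -1.36] -> delta cm [ 1.986e+01  9.450e+00 -1.000e-02] roll 0.0
0.06106593493518007 35.2333
px [303. 141.] 64 z50/95 [19.9 26.6] rect (array([797.4, -57.9]), 56.8, 9.1, -82.4)
px [384. 153.] 234 z50/95 [ 8.5 12.3] rect (array([ 767.3, -290.2]), 105.0, 32.6, 46.6)
px [331. 200.] 358 z50/95 [30.2 37.6] rect (array([ 618.5, -135.9]), 62.1, 61.0, -34.3)
px [446. 225.] 161 z50/95 [33.  56.8] rect (array([ 549. , -462.1]), 67.0, 30.5, 29.8)
px [387. 267.] 210 z50/95 [ 8.5 13.1] rect (array([ 429., -292.]), 73.1, 33.2, 83.2)
px [454. 286.] 222 z50/95 [ 8.7 13. ] rect (array([ 380.4, -479.9]), 80.1, 33.4, -41.6)
px [355. 304.] 295 z50/95 [31.  39.3] rect (array([ 326.3, -195.6]), 49.2, 44.8, 71.7)
```

View pics/w18.png

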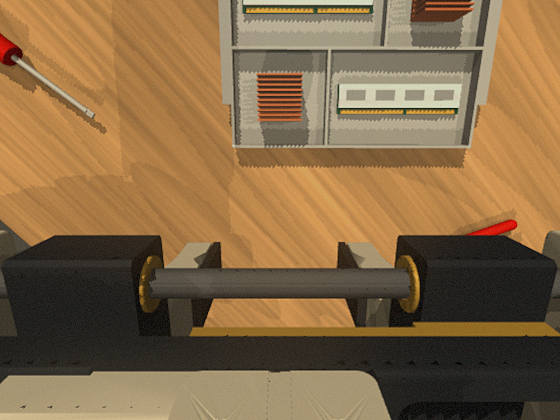

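View pics/t18.png

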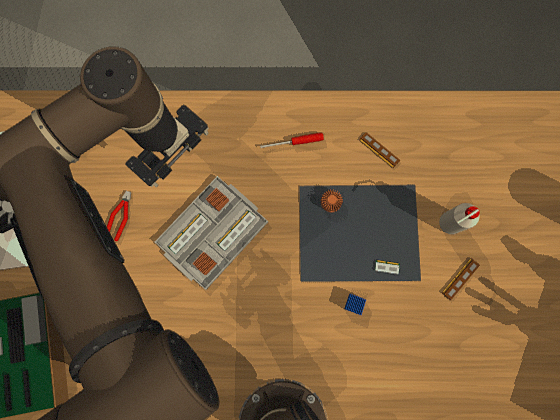

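All four parts sit centred in their compartments, the tray hasn't moved, and the other items are where they started.

```bash
python3 -c "
from station import *
print(job_done())"
```

```text
the job is handed in; nothing more can be done
None
```

The tray is packed and handed in at about 35 s: a full-length memory module flat in each long compartment, and a square copper heatsink upright in each short one. Each part was lowered to the tray floor before the jaws opened, and no wrist force I read went above about 8 N.

- **Final positions:** the camera measurements put each part about 1 mm from the centre of its compartment. Heights match parts lying flat and upright on the tray floor. The tray stayed at about (527, 210) mm, turned −41.4°.
- **Left alone:** the round heatsink, laptop module, bottle, tools, blue heatsink and brown modules are where they started in the last pictures.
- **First grasp missed:** the fingers closed above the first memory module without moving it. The wrist camera's depth showed the fingertips about 7 mm behind the reported TCP, not 17 mm ahead as stated. I used the measured figure from then on, and all four later grasps held.

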